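# Feel along a tray rim to the broken place

### The arm

A 6-joint arm with a two-finger parallel gripper is mounted at the origin on the work surface. World frame = base frame: x ahead of the robot, y to its left, z up, the work surface at z = 0. Lengths are in m, angles in degrees, forces in N, time in s.
With the tool pointing down it reaches from about 0.4 to 0.825 m from the base axis. Payload 7 kg.
Tool frame: the origin (TCP) lies midway between the tips of the shut fingers; the grasp point (between the pads) lies 19 mm behind it (r.hold_point_z is the distance from the TCP to the grasp point, in m); y points along the fingers, z is the direction in which the jaws open and shut, and the axes are right-handed (so a half turn about y gives the same grasp; the last joint's range is limited). The gripper opens to 88 mm and grips with 3 to 60 N. Pads are 19 mm wide; open, the fingers measure 130 mm over their backs; the gripper's body (78 mm by 193 mm) begins 47 mm behind the grasp point.
Start: joints at [-58.551, 20.546, 0.682, 0, -70.136, -16.507], TCP at [0.174, -0.652, 0.227] pointing down, gripper open.
Joint ranges: [-176.03, 176.03], [-82.01, 121.73], [-58.28, 71.71], [-173.87, 95.51], [-174.79, -0.11], [-173.66, 173.66]. Speed limits (degrees/s): [136.94, 136.94, 172.46, 180, 180, 180].

### API

Orientations are given as [roll, pitch, yaw] about the fixed x, y, z axes, in that order (R = Rz(yaw) Ry(pitch) Rx(roll)).
In Python, from plant import r, imaging gives the robot as it stands.
- The arm moves only by the tool drive_tool, never from a script. Its argument "deltas" is a list of rows, each a list of 6 numbers: the shift along the world's x, y, z in cm, then the turn, a rotation vector about the world's x, y, z in rad. In form: [[tx, ty, tz, rx, ry, rz], ...]. A call has exactly 8 rows; each row is the pose to reach, as a shift and turn from the pose commanded when the call began; what a row does not reach only later rows make up. A row lasts 1/12 s, in which the tool goes at most 41.7 mm and 7.16 degrees, less where a joint would pass 70% of its speed; a pose out of reach is approached as far as the arm can. A call with a gripper value outside its range is refused whole. "claw" is the opening, from 0 (shut) to 1 (fully open), set as the call begins (left out, the last holds). The fingers move at their own pace and stop on an object; "squeeze" is the grip in N (left out, the last holds). Time passes only in rows, so rows that repeat a pose let the fingers close, or fill a call up. It gives the time, the measured TCP pose, the force and the opening at its end, in the units of the state.
- r.get_state(): the state, without advancing time (a new reading comes with each control period).
- imaging.capture(name): name is "scene" or "side" or "wrist"; returns the picture (384x512x3 uint8, red, green, blue); there is no depth.
- imaging.get_calibration(name): a dict with "mtx" (3x3 intrinsics, pixels), "R" (3x3) and "t" (3): a world point X has camera coordinates R X + t; the wrist camera has in their place "T_tool_cam" (4x4, takes a point from camera to tool coordinates, whose origin is the TCP and whose axes are the tool frame's). Camera axes: x right, y down, z forward; pixel columns grow to the right and rows downward; lengths in m; the calibration is good to about 2 mm. A picture is of the moment at which its call begins: read the wrist's pose just before it. get_calibration takes no time and is no camera call.
- r.close_job(): hands the job in, once; it reports no verdict.
Trained networks look in the newest picture that a camera, given by its name, has taken for a name from the list of things; names that differ only in an ending like _2 or _b are one class to them, and where a whole thing is asked for, a point or a joint stands for the part that bears it (a point fixed in the world has none). Each returns a list of dicts, best first, with "score" (0 to 1); they miss things now and then, are a little off and sometimes report something else, mostly with a low value. They report only what shows in the picture. A call takes as long as a camera call.
- imaging.search_frame(camera, label): "bbox" ([left, top, right, bottom] in pixels, round what is visible of it).
- imaging.outline_of(camera, label): "region" (384x512 bool, what is visible of it) and "bbox" ([left, top, right, bottom] in pixels, round what is visible of it).
- imaging.landmark_of(camera, label): "position" ([column, row] in pixels: a listed point, or the origin of a listed thing).
The state is a dict: "time_s": time; "joints": joint angles; "qd": joint speeds; "joint_torque": joint torques, N m; "tcp_pos": TCP position; "eef_rot": TCP orientation; "contact_force": force on the tool from outside, world axes, zero at the start; "moment": the same for the moment, N m; "gripper_width": finger opening in m.
Only numpy, scipy, OpenCV 4.12 (cv2) and the standard library are available. Lean on these libraries where they do the work, as an engineer would, in place of code of your own. Each camera call takes 0.05 s, during which the arm holds its last target.

### The job

Check the brown top tray on the spring dispenser for damage: with the fingers shut, set the fingertips on the left corner (left and right as seen by the robot) of the rim nearest the robot, and run them lightly along the top of that rim to the right corner, round it and along the right-hand rim as far as the gap where a piece has broken out. Finish with the fingertips still resting on the last bit of rim just before the gap, to point it out, and stay there. Do not press the stack far down, do not lift or shift the tray, and leave the cup, jar and bottle alone.

Things in the scene. Friction and masses are not known exactly. Their poses are not given: they have to be found in the camera images.
- dispenser: Countertop spring tray dispenser: an open-topped metal box fixed to the worktop, 255 x 345 x 90 mm (x, y, z; its steel lip is 267 x 357 mm), from which a stack of trays stands out. Origin: centre of its underside on the worktop; x away from the robot, y along its length to the left, z up.
- carrier (a joint): How far the sprung stack of trays is pushed down in the dispenser (m): 0 = fully up (rest), at most 0.05. It starts to yield under 1 to 4 N and then gives 1 mm for each further 0.6 N; it springs back up.
- tray: Dark brown top tray, 210 x 300 x 20 mm (x, y, z), about 0.65 kg, loose, nested 7 mm deep in the pale tray below. Flat rim all round, 12 mm wide, 5 mm thick, its top 20 mm above the tray's underside; the floor inside is 16 mm below the rim. Origin: centre of its underside, 125 mm above the worktop; x away from the robot (near rim centred on x = -99 mm), y left (right rim centred on y = -144 mm), z up.
- gap (a point): Middle of the 34 mm long gap broken out of the tray's right-hand rim, at rim-top height, at x = +57, y = -144 mm in the tray's frame (the gap runs from x = +40 to +74 mm).
- corner (a point): Left near corner of the tray's rim, on the top, in the middle of the rim's width: x = -99, y = +144 mm in the tray's frame.
- cup: White cup, 68 mm wide, 66 mm high, standing loose on the tray floor in its far left part (bystander). Origin: centre of its underside.
- jar: White screw jar, 66 mm wide, 85 mm high, on the worktop to the right (bystander). Origin: centre of its underside.
- bottle: White bottle, 66 mm wide, 170 mm high, on the worktop to the left (bystander). Origin: centre of its underside.
- rim1: Piece 1 on the way along the top tray's rim (left corner of the near rim): 12 mm wide, 40 mm long, at the left near corner (it reaches to the corner itself). Part of the plain rim, not marked. Origin: middle of its top face, at -99, 130 mm (x, y) in the tray's frame; axes as the tray's.
- rim2: Piece 2 on the way along the top tray's rim (near rim, left of the middle): 12 mm wide, 24 mm long. Part of the plain rim, not marked. Origin: middle of its top face, at -99, 45 mm (x, y) in the tray's frame; axes as the tray's.
- rim3: Piece 3 on the way along the top tray's rim (near rim, right of the middle): 12 mm wide, 24 mm long. Part of the plain rim, not marked. Origin: middle of its top face, at -99, -35 mm (x, y) in the tray's frame; axes as the tray's.
- rim4: Piece 4 on the way along the top tray's rim (right end of the near rim): 12 mm wide, 24 mm long, 23 mm short of the right near corner. Part of the plain rim, not marked. Origin: middle of its top face, at -99, -115 mm (x, y) in the tray's frame; axes as the tray's.
- rim5: Piece 5 on the way along the top tray's rim (near half of the right-hand rim): 12 mm wide, 24 mm long, on the right-hand rim, on from the corner. Part of the plain rim, not marked. Origin: middle of its top face, at -45, -144 mm (x, y) in the tray's frame; axes as the tray's.
- rim6: Piece 6 on the way along the top tray's rim (last piece of the right-hand rim before the gap): 12 mm wide, 35 mm long, on the right-hand rim; it ends at the gap. Part of the plain rim, not marked. Origin: middle of its top face, at 22.5, -144 mm (x, y) in the tray's frame; axes as the tray's.

How it is judged (in metres and radians):
On the way, in this order (a step that is already met when the one before it is completed fails the run):
1. the fingertips touch the left corner of the near rim (contact force between the fingers and rim1 above 0.2 N), for 0.04 s.
2. the fingertips touch the near rim, left of the middle (contact force between the fingers and rim2 above 0.2 N), for 0.04 s.
3. the fingertips touch the near rim, right of the middle (contact force between the fingers and rim3 above 0.2 N), for 0.04 s.
4. the fingertips touch the right end of the near rim (contact force between the fingers and rim4 above 0.2 N), for 0.04 s.
5. the fingertips touch the near half of the right-hand rim (contact force between the fingers and rim5 above 0.2 N), for 0.04 s.
6. the fingertips touch the last piece of the right-hand rim before the gap (contact force between the fingers and rim6 above 0.2 N), for 0.2 s.
At the end, for the whole second after the job is handed in: The fingers rest on the last piece of rim before the gap (the 35 mm next to it) with more than 0.2 N; the stack is pushed down less than 25 mm; the tray is at rest and within 15 mm of its place on the dispenser in each direction (contact force between the fingers and rim6 above 0.2 N and value of joint carrier below 0.025 m and linear speed of tray below 0.02 m/s and x of tray in the frame of dispenser between -0.015 and 0.015 m and y of tray in the frame of dispenser between -0.015 and 0.015 m); the arm keeps its last pose, push and grip.
It fails at once if the stack is pushed down more than 25 mm (value of joint carrier above 0.025 m).
It fails at once if the tray is lifted by more than 10 mm or tipped by more than 0.15 rad (height (world z) of tray above 0.135 m or angle between tray's own z axis and vertical above 0.15 rad).
It fails at once if the tray is shifted by more than 15 mm ((x of tray in the frame of dispenser below -0.015 m or x of tray in the frame of dispenser above 0.015 m) or (y of tray in the frame of dispenser below -0.015 m or y of tray in the frame of dispenser above 0.015 m)).
It fails at once if the cup is lifted, moved by more than 35 mm or tipped (distance of cup from where it was at the start of the episode above 0.035 m or angle between cup's own z axis and vertical above 0.3 rad or z of cup in the frame of tray above 0.02 m).
It fails at once if the jar or the bottle is moved by more than 20 mm or tipped (distance of any of jar, bottle from where it was at the start of the episode above 0.02 m or angle between any of jar, bottle's own z axis and vertical above 0.3 rad).
It also fails if it takes over 51 s, if anything falls off the work surface, if the arm or the gripper's body presses on something with over 40 N, if the wrist force passes 120 N, or if a joint passes its speed limit or range.

## Working session

There is one attempt and no reset: what is moved stays moved. The work goes in short steps, Python scripts to look and compute and a tool call to move; the robot and the scene stay as the last step left them, time stands still between calls to the robot, and variables do not carry over. Pictures are saved under pics/ and viewed, and the job is handed in when it is done.

Besides the shell and the picture viewer there is one more tool, called after "Emit:" by a JSON object that holds its "method" and its "body". drive_tool: Moves the arm, as the interface text tells. Its arguments: {"type":"object","properties":{"deltas":{"type":"array"},"claw":{"type":"number"},"squeeze":{"type":"number"}},"required":["deltas"]}

```bash
mkdir -p pics; ls; python3 - <<'E'
from plant import r, imaging
import cv2
print(r.get_state())
for n in ("scene","side"):
    im=imaging.capture(n); cv2.imwrite(f"pics/{n}0.png",im[:,:,::-1])
    print(n,imaging.get_calibration(n))
    for l in ("tray","dispenser","gap","corner","rim1","rim6","rim4"):
        for d in imaging.landmark_of(n,l)[:2]: print(l,d)
print(imaging.get_calibration("wrist"))
print(r.get_state()["time_s"])
E
```

```text
pics
{'time_s': 0.0, 'joints': array([-5.85507214e+01,  2.05921321e+01,  6.32829021e-01, -2.20369310e-02,
       -7.01363238e+01, -1.65071811e+01]), 'qd': array([-0.08007846,  0.00904436,  0.13602342,  0.06825139, -0.04191126,
        0.06269457]), 'joint_torque': array([-9.02587344e-04, -5.82722139e+01,  2.93054849e+01,  6.99767634e+00,
        6.89112276e-03, -1.49005054e-04]), 'tcp_pos': array([ 0.17389719, -0.65169055,  0.22560163]), 'eef_rot': array([-8.99024278e+01,  7.31179690e-03,  1.49345987e+01]), 'contact_force': array([ 0.74457677, -0.36341547,  0.20956011]), 'moment': array([ 0.03295384, -0.00643747,  0.01387489]), 'gripper_width': 0.08761689720682148}
scene {'mtx': array([[444.61720808,   0.        , 250.95647373],
       [  0.        , 444.61720808, 193.80745962],
       [  0.        ,   0.        ,   1.        ]]), 'R': array([[ 0.6390793 ,  0.76909679, -0.00823196],
       [ 0.65949816, -0.55345313, -0.50867653],
       [-0.39577749,  0.31965568, -0.86091836]]), 't': array([-0.38898846, -0.29467695,  1.58693157])}
tray {'position': [244.5, 200.1], 'score': 0.8}
tray 
[... 1172 characters left out ...]
[287.6, 182.4], 'score': 0.58}
rim6 {'position': [268.3, 216.7], 'score': 0.54}
rim4 {'position': [287.6, 182.4], 'score': 0.58}
rim4 {'position': [268.3, 216.7], 'score': 0.54}
{'mtx': array([[296.13206245,   0.        , 257.13326954],
       [  0.        , 296.13206245, 192.53054696],
       [  0.        ,   0.        ,   1.        ]]), 'T_tool_cam': array([[ 1.24093229e-03,  9.66626930e-01,  2.56185165e-01,
        -6.89163314e-02],
       [ 8.56000971e-04, -2.56186295e-01,  9.66627048e-01,
        -1.57827960e-01],
       [ 9.99998864e-01, -9.80223967e-04, -1.14534344e-03,
        -3.45336917e-04],
       [ 0.00000000e+00,  0.00000000e+00,  0.00000000e+00,
         1.00000000e+00]])}
0.8
```

View pics/scene0.png

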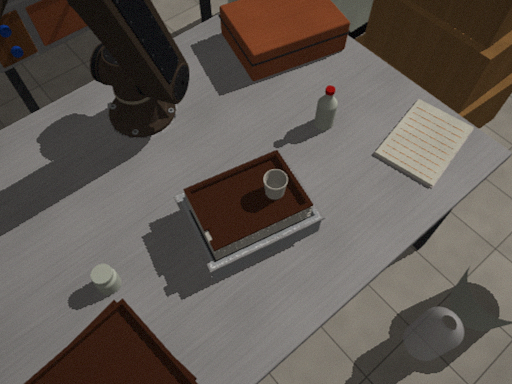

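View pics/side0.png

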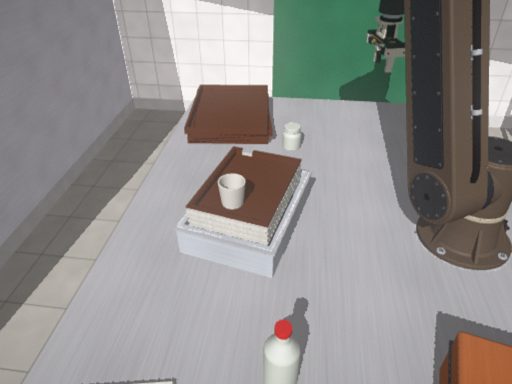

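The scene picture shows the tray with its near-left corner at about (277,153), its near-right corner at (185,190) and the gap near (209,235). The side picture shows the gap near (246,152). Next I'll fit the tray's pose with subpixel measurements.

```bash
cat > h.py <<'E'
import numpy as np, cv2
from plant import r, imaging
def proj(cal,X):
    X=np.atleast_2d(X); c=X@cal["R"].T+cal["t"]; p=c@cal["mtx"].T; return p[:,:2]/p[:,2:]
def back(cal,uv,z):
    uv=np.atleast_2d(uv); d=np.c_[uv,np.ones(len(uv))]@np.linalg.inv(cal["mtx"]).T@cal["R"]
    o=-cal["R"].T@cal["t"]; s=(z-o[2])/d[:,2]; return o+s[:,None]*d
E
python3 - <<'E'
from h import *
for n in ("scene","side"):
    cal=imaging.get_calibration(n); im=cv2.imread(f"pics/{n}0.png")
    L={}
    imaging.capture(n)
    for l in ("tray","cup","jar","bottle"):
        d=imaging.outline_of(n,l)
        if d: 
            m=d[0]["region"]; L[l]=m; print(n,l,d[0]["score"],d[0]["bbox"],m.sum())
            np.save(f"{n}_{l}.npy",m)
    for l,uv in (("gap",dict(scene=[209.6,233.4],side=[244.6,152.1])),("corner",dict(scene=[275,149.7],side=[263.5,224]))):
        print(l,back(cal,uv[n],.145))
    x0,x1,y0,y1=(165,340,135,285) if n=="scene" else (165,330,130,280)
    c=im.copy(); 
    if "tray" in L:
        cs,_=cv2.findContours(L["tray"].astype(np.uint8),cv2.RETR_EXTERNAL,cv2.CHAIN_APPROX_NONE)
    big=cv2.resize(im[y0:y1,x0:x1],None,fx=4,fy=4,interpolation=cv2.INTER_CUBIC)
    big=cv2.convertScaleAbs(big,alpha=1.5,beta=10)
    for q in cs: cv2.polylines(big,[(q*4-4*np.array([x0,y0])+2).astype(np.int32)],True,(0,255,0),1)
    cv2.imwrite(f"pics/{n}1.png",big)
E
```

```text
scene tray 0.63 [182.7, 148.5, 313.1, 250.5] 6489
scene cup 0.69 [262.2, 170.2, 292.1, 198.0] 589
scene jar 0.9 [92.0, 261.2, 123.8, 295.6] 741
scene bottle 0.84 [313.4, 86.9, 337.2, 131.6] 723
gap [[ 0.60327697 -0.13663654  0.145     ]]
corner [[0.5090307  0.17696259 0.145     ]]
side tray 0.82 [185.1, 147.6, 299.4, 230.0] 4835
side cup 0.91 [218.3, 172.4, 244.6, 211.0] 788
side jar 0.92 [282.1, 120.5, 301.9, 151.5] 437
gap [[ 0.60895123 -0.12979916  0.145     ]]
corner [[0.51873794 0.17402582 0.145     ]]
```

View pics/scene1.png

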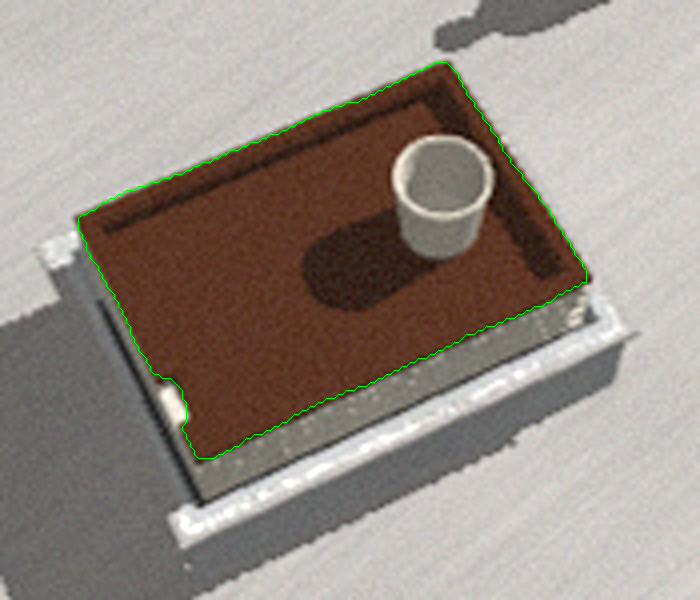

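View pics/side1.png

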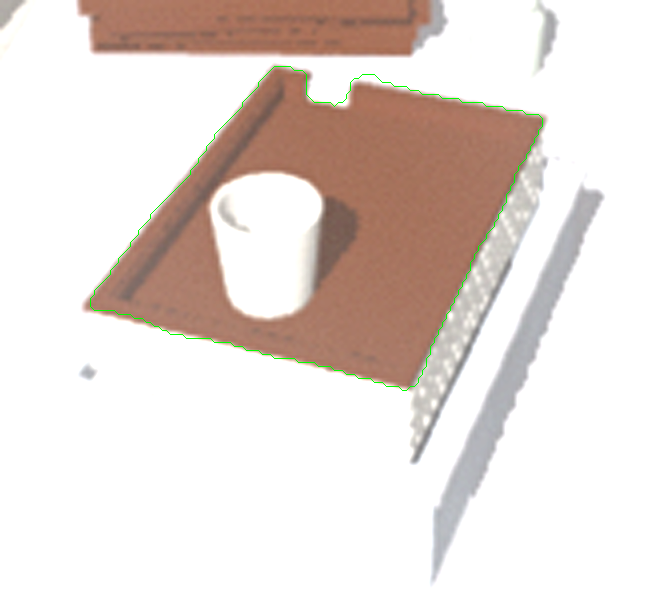

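The outlines fit the brown tray well, and the notch shows in both views. Now I'll fit x, y and yaw by matching silhouettes.

```bash
python3 - <<'E'
from h import *
from scipy.optimize import minimize
C={n:imaging.get_calibration(n) for n in("scene","side")}
M={}
for n in C:
    m=np.load(f"{n}_tray.npy"); c=np.load(f"{n}_cup.npy"); 
    cs,_=cv2.findContours((m|c).astype(np.uint8),cv2.RETR_EXTERNAL,cv2.CHAIN_APPROX_NONE)
    M[n]=m; M[n+"c"]=cv2.dilate(c.astype(np.uint8),np.ones((5,5)))>0
loc=np.array([[-105,150],[-105,-150],[40,-150],[40,-138],[74,-138],[74,-150],[105,-150],[105,150]])/1000
def world(p,P):
    a=p[2]; return P@np.array([[np.cos(a),np.sin(a)],[-np.sin(a),np.cos(a)]])+p[:2]
def sil(n,p,S=4):
    W=world(p,loc); out=np.zeros((384*S,512*S),np.uint8)
    U=[proj(C[n],np.c_[W,np.full(len(W),z)]) for z in (.145,.140)]
    f=lambda u:np.round(((u+.5)*S-.5)*16).astype(np.int32)
    cv2.fillPoly(out,[f(U[0])],255,shift=4)
    for i in range(8):
        j=(i+1)%8; q=f(np.array([U[0][i],U[0][j],U[1][j],U[1][i]])); t=out*0; cv2.fillConvexPoly(t,q,255,shift=4); out|=t
    return cv2.resize(out,(512,384),interpolation=cv2.INTER_AREA)/255.
def cost(q,ns):
    p=[q[0]/1000,q[1]/1000,q[2]/1000]; e=0
    for n in ns: e+=(np.abs(sil(n,p)-M[n])*~M[n+"c"]).sum()
    return e
for ns in (["scene"],["side"],["scene","side"]):
    R=minimize(cost,[570,10,0],args=(ns,),method="Nelder-Mead",options=dict(initial_simplex=[[570,10,0],[590,10,0],[570,30,0],[570,10,150]],xatol=.2,fatol=.5,maxfev=200))
    print(ns,R.x,R.fun)
    p=R.x/1000
    print(world(p,np.array([[-.099,.144],[-.099,-.144],[.04,-.144],[.057,-.144]])))
E
```

```text
['scene'] [ 578.51920765   11.60186422 -224.54251087] 140.0862745098039
[[ 0.51406759  0.17403028]
 [ 0.4499414  -0.10673979]
 [ 0.58545196 -0.13768959]
 [ 0.60202519 -0.14147481]]
['side'] [ 580.18216623    7.85902045 -215.36787193] 177.9294117647059
[[ 0.51424306  0.16968928]
 [ 0.4526955  -0.11165729]
 [ 0.5884843  -0.14136254]
 [ 0.60509156 -0.14499556]]
['scene', 'side'] [ 579.06587744   10.58244613 -221.75238243] 429.9176470588235
[[ 0.51416132  0.1728304 ]
 [ 0.45081876 -0.1081175 ]
 [ 0.58641514 -0.13868908]
 [ 0.60299887 -0.14242805]]
```

Emit:
{"method": "drive_tool", "body": {"deltas": [[3,3.5,1,0,0,-0.05],[6,7,2,0,0,-0.1],[9,10.5,3,0,0,-0.15],[12,13.5,4,0,0,-0.2],[15,16.5,5,0,0,-0.25],[18,19.5,6,0,0,-0.3],[21,22.5,7,0,0,-0.35],[24,25.5,8,0,0,-0.4]], "claw": 0, "squeeze": 10}}

```text
time_s: 1.97
tcp_pos: [0.3971, -0.4135, 0.3015]
eef_rot: [-90.0, -0.0, -8.1]
contact_force: [0.4, -0.9, 0.6]
gripper_width: 0.0397
```

Emit:
{"method": "drive_tool", "body": {"deltas": [[2,3.5,0,0,0,-0.03],[4,7,0.5,0,0,-0.06],[6,10.5,1,0,0,-0.08],[8,14,1,0,0,-0.08],[10,17.5,1,0,0,-0.08],[12,21,1,0,0,-0.08],[14,24.5,1,0,0,-0.08],[14.5,28,1,0,0,-0.08]]}}

```text
time_s: 2.63
tcp_pos: [0.543, -0.133, 0.3102]
eef_rot: [-90.0, -0.0, -12.5]
contact_force: [0.5, 0.7, 0.0]
gripper_width: 0.0003
```

Emit:
{"method": "drive_tool", "body": {"deltas": [[0,4,0,0,0,0],[0,8,0,0,0,0],[0,10,0,0,0,0],[0,10,0,0,0,0],[0,10,0,0,0,0],[0,10,0,0,0,0],[0,10,0,0,0,0],[0,10,0,0,0,0]]}}

```text
time_s: 3.3
tcp_pos: [0.541, -0.0361, 0.3106]
eef_rot: [-90.0, 0.0, -12.6]
contact_force: [0.1, 0.3, -0.3]
gripper_width: 0.0003
```

```bash
python3 - <<'E'
from h import *
s=r.get_state(); print(s)
im=imaging.capture("wrist"); cv2.imwrite("pics/w0.png",im[:,:,::-1]); 
np.savez("w0.npz",p=s["tcp_pos"],o=s["eef_rot"])
for l in("tray","cup"):
    d=imaging.outline_of("wrist",l)
    if d: print(l,d[0]["score"],d[0]["bbox"]); np.save(f"wrist_{l}.npy",d[0]["region"])
for l in("gap","corner"): print(imaging.landmark_of("wrist",l))
E
```

```text
{'time_s': 3.3, 'joints': array([ 1.68989344e+01,  5.39883071e+00, -8.21769787e+00,  4.75854664e-03,
       -7.63915015e+01, -1.19541482e+02]), 'qd': array([-0.11273932,  0.05619051,  0.02257124, -0.03065539,  0.03469863,
       -0.13348677]), 'joint_torque': array([ 3.04668937e-01, -3.80058539e+01,  3.02280200e+01,  7.14230955e+00,
       -8.49770056e-02,  7.20198834e-03]), 'tcp_pos': array([ 0.54098778, -0.03613411,  0.31056385]), 'eef_rot': array([-9.00079828e+01,  4.70589356e-03, -1.26414279e+01]), 'contact_force': array([ 0.07810513,  0.30181561, -0.33481707]), 'moment': array([-0.00417913,  0.01808306,  0.00495468]), 'gripper_width': 0.0003404104338058866}
tray 0.64 [168.8, 104.3, 450.4, 285.5]
cup 0.71 [345.7, 186.0, 430.5, 243.5]
[]
[{'position': [446.8, 112.8], 'score': 0.94}]
```

View pics/w0.png

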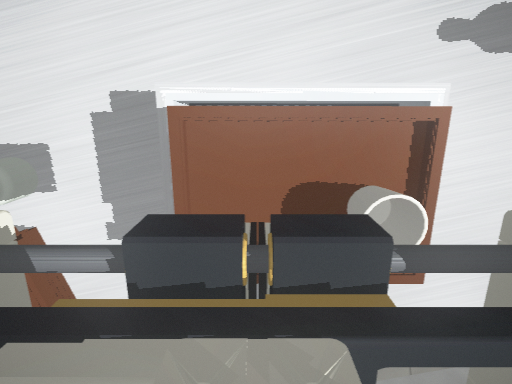

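The wrist picture shows the whole near rim, with its left corner at about (450,107) and its right corner at about (168,107). Next I'll measure its edges.

```bash
python3 - <<'E'
from h import *
from scipy.spatial.transform import Rotation as Ro
s=np.load("w0.npz"); cal=imaging.get_calibration("wrist"); T=np.eye(4); T[:3,:3]=Ro.from_euler("xyz",s["o"],degrees=True).as_matrix(); T[:3,3]=s["p"]
W=T@cal["T_tool_cam"]; Rc=W[:3,:3].T; C=dict(mtx=cal["mtx"],R=Rc,t=-Rc@W[:3,3])
m=np.load("wrist_tray.npy")
top=np.array([[u,np.argmax(m[:,u])-.5] for u in range(185,435)])
left=np.array([[np.argmax(m[v])-.5,v] for v in range(120,205)])
right=np.array([[511-np.argmax(m[v,::-1])+.5,v] for v in range(120,235)])
Ls=[]
for e in(top,left,right):
    X=back(C,e,.145)[:,:2]; l=cv2.fitLine(X.astype(np.float32),cv2.DIST_HUBER,0,.001,.001).ravel(); Ls.append(l)
    print(l, np.degrees(np.arctan2(l[1],l[0])))
def inter(a,b):
    A=np.c_[a[:2],-b[:2]]; t=np.linalg.solve(A,b[2:]-a[2:]); return a[2:]+t[0]*a[:2]
cl,cr=inter(Ls[0],Ls[2]),inter(Ls[0],Ls[1]); print(cl,cr,np.linalg.norm(cl-cr))
d=(cl-cr)/np.linalg.norm(cl-cr); xh=np.array([d[1],-d[0]]); print("yaw",np.degrees(np.arctan2(xh[1],xh[0])))
mid=(cl+cr)/2; ctr=mid+.105*xh; print("centre",ctr)
for q in([-.099,.144],[-.099,.135],[-.099,-.144],[.026,-.144],[.04,-.144]): print(q,ctr+q[0]*xh+q[1]*d)
for n in("jar","bottle"):
    for c in("scene","side"):
        for k in imaging.landmark_of(c,n)[:1]: print(n,c,k["score"],back(imaging.get_calibration(c),k["position"],0))
E
```

```text
[0.22061291 0.97536147 0.48374188 0.06128894] 77.25496
[ 0.97306746 -0.23052053  0.5049362  -0.12646729] -13.32772
[ 0.9762826  -0.21650001  0.586021    0.16226386] -12.503544
[0.51037526 0.17903903] [ 0.44451183 -0.1121527 ] 0.2985475
yaw -12.745034
centre [0.5798565  0.01027881]
[-0.099, 0.144] [0.515064   0.17257154]
[-0.099, 0.135] [0.51307845 0.1637933 ]
[-0.099, -0.144] [ 0.45152748 -0.10833255]
[0.026, -0.144] [ 0.57344764 -0.13590917]
[0.04, -0.144] [ 0.5871027  -0.13899775]
jar scene 0.73 [[ 0.48106836 -0.40644832  0.        ]]
jar side 0.75 [[ 0.53238035 -0.02106616  0.        ]]
bottle scene 0.83 [[0.45956608 0.45850795 0.        ]]
bottle side 0.73 [[0.44808168 0.45270897 0.        ]]
```

All three views agree: the tray centre is at about (0.580, 0.010) and its yaw is about −12.7°. Next I'll move over the left corner and descend.

Emit:
{"method": "drive_tool", "body": {"deltas": [[-0.5,3.5,0,0,0,0],[-1,7,0,0,0,0],[-1.5,10.5,0,0,0,0],[-2,14,-2,0,0,0],[-2.5,17,-5,0,0,0],[-2.8,19.7,-8,0,0,0],[-2.8,19.7,-11.5,0,0,0],[-2.8,19.7,-14,0,0,0]]}}

```text
time_s: 4.42
tcp_pos: [0.5118, 0.1632, 0.168]
eef_rot: [-90.1, 0.1, -12.4]
contact_force: [-1.1, 0.4, -0.0]
gripper_width: 0.0007
```

Emit:
{"method": "drive_tool", "body": {"deltas": [[0,0,0,0,0,0],[0,0,0,0,0,0],[0,0,0,0,0,0],[0,0,0,0,0,0],[0,0,0,0,0,0],[0,0,0,0,0,0],[0,0,0,0,0,0],[0,0,0,0,0,0]]}}

```text
time_s: 5.08
tcp_pos: [0.5133, 0.1619, 0.1711]
eef_rot: [-90.0, -0.0, -12.6]
contact_force: [-0.4, 0.2, -0.3]
gripper_width: 0.0004
```

```bash
python3 - <<'E'
from h import *
s=r.get_state(); print(s["time_s"],s["tcp_pos"],s["eef_rot"],s["contact_force"])
for n in("side","scene"):
    im=imaging.capture(n); cv2.imwrite(f"pics/{n}2.png",cv2.resize(im[110:290,150:350,::-1],None,fx=3,fy=3))
E
```

```text
5.0833 [0.51326004 0.16185454 0.17114596] [-8.99595636e+01 -3.51596480e-02 -1.25736966e+01] [-0.42816593  0.18868221 -0.26441954]
```

View pics/side2.png

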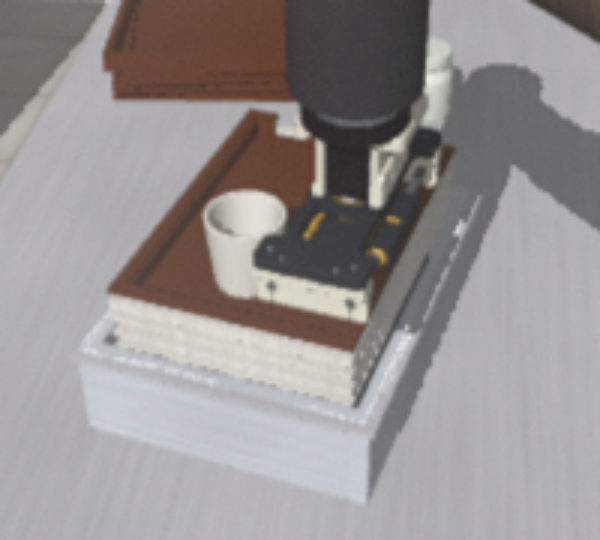

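View pics/scene2.png

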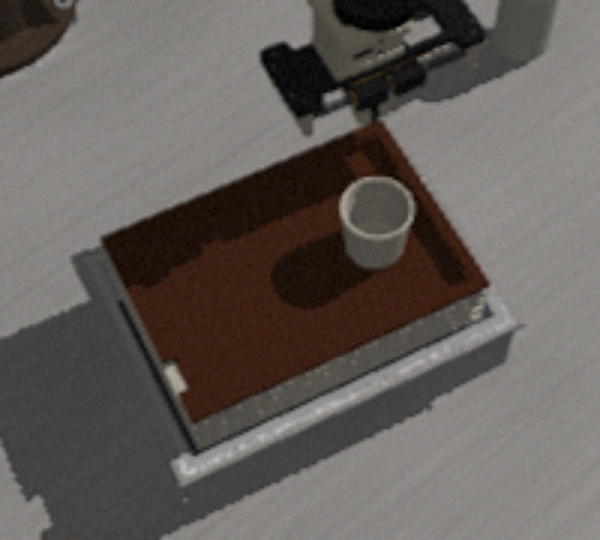

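Both pictures show the fingertips above the left near corner; in the enlarged scene picture the tip is at about (372,120). I'll descend the last 26 mm gently.

Emit:
{"method": "drive_tool", "body": {"deltas": [[-0.1,0,-0.6,0,0,0],[-0.1,0,-1.2,0,0,0],[-0.1,0,-1.8,0,0,0],[-0.1,0,-2.2,0,0,0],[-0.1,0,-2.4,0,0,0],[-0.1,0,-2.6,0,0,0],[-0.1,0,-2.7,0,0,0],[-0.1,0,-2.7,0,0,0]]}}

```text
time_s: 5.85
tcp_pos: [0.5119, 0.1617, 0.1435]
eef_rot: [-90.0, 0.0, -12.6]
contact_force: [-0.8, -0.6, 2.7]
gripper_width: 0.0003
```

```bash
python3 - <<'E'
from h import *
s=r.get_state(); print(s["time_s"],s["tcp_pos"],s["eef_rot"],s["contact_force"],s["moment"])
E
```

```text
5.85 [0.51191432 0.16172606 0.14346962] [-9.00269625e+01  1.90770689e-02 -1.25574867e+01] [-0.75327234 -0.5907237   2.72029496] [-0.31656179  0.6452057   0.10218369]
```

Contact is light, 2.7 N at z=0.1435. I'll press 0.7 mm more and start the slide, keeping an eye on the force.

Emit:
{"method": "drive_tool", "body": {"deltas": [[0,0,-0.07,0,0,0],[0,0,-0.07,0,0,0],[-0.1,-0.5,-0.07,0,0,0],[-0.22,-1.0,-0.07,0,0,0],[-0.44,-2.0,-0.07,0,0,0],[-0.66,-2.9,-0.07,0,0,0],[-0.88,-3.9,-0.07,0,0,0],[-0.99,-4.4,-0.07,0,0,0]]}}

```text
time_s: 6.52
tcp_pos: [0.5018, 0.1164, 0.143]
eef_rot: [-90.0, -0.0, -12.6]
contact_force: [-0.5, 2.6, 2.4]
gripper_width: 0.0006
```

```bash
cat > st.py <<'E'
from h import *
s=r.get_state(); p=s["tcp_pos"]; d=p[:2]-np.array([.5797,.0104])
print(s["time_s"],p,s["eef_rot"],s["contact_force"],"tray xy mm",1000*(d@[.9754,-.2203]),1000*(d@[.2203,.9754]))
E
python3 st.py
```

```text
6.5167 [0.50177042 0.11644735 0.14304863] [-8.99831671e+01 -8.32326274e-03 -1.25969044e+01] [-0.46382968  2.62128804  2.36840963] tray xy mm -99.37474064088852 86.27069704636537
```

Emit:
{"method": "drive_tool", "body": {"deltas": [[-0.18,-0.8,0,0,0,0],[-0.36,-1.6,0,0,0,0],[-0.54,-2.4,0,0,0,0],[-0.72,-3.2,0,0,0,0],[-0.9,-4.0,0,0,0,0],[-1.08,-4.8,0,0,0,0],[-1.26,-5.6,0,0,0,0],[-1.26,-5.6,0,0,0,0]]}}

```text
time_s: 7.18
tcp_pos: [0.4888, 0.0602, 0.1428]
eef_rot: [-90.1, 0.0, -12.6]
contact_force: [-0.0, -1.3, 2.4]
gripper_width: 0.0005
```

```bash
python3 st.py; python3 - <<'E'
from h import *
for n in("side","scene"):
    im=imaging.capture(n); cv2.imwrite(f"pics/{n}3.png",cv2.resize(im[110:290,150:350,::-1],None,fx=3,fy=3))
    if n=="scene":
        a=cv2.imread("pics/scene0.png")[:,:,::-1]
E
```

```text
7.1833 [0.48882912 0.06015238 0.14281168] [-9.00637153e+01  3.77739127e-02 -1.25996019e+01] [-0.02979389 -1.27069537  2.42746986] tray xy mm -99.5959079584216 28.50961267885322
```

View pics/scene3.png

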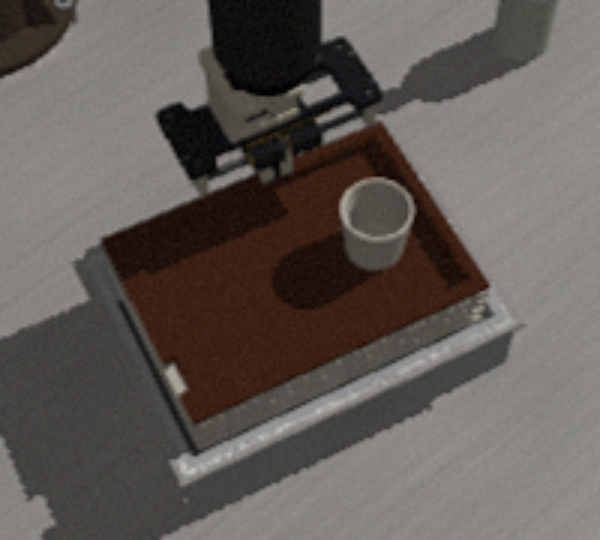

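View pics/side3.png

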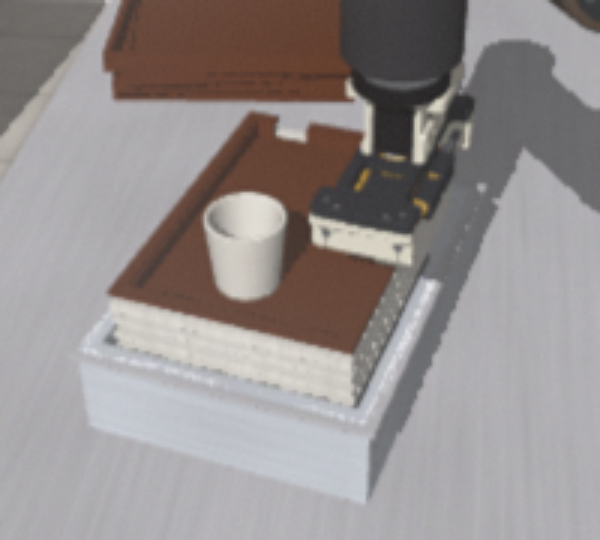

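The tray has not moved: the gap is still at (175,378) in the enlarged picture. The fingertips are on the near rim at about 2.4 N, so I'll carry on.

Emit:
{"method": "drive_tool", "body": {"deltas": [[-0.18,-0.8,0,0,0,0],[-0.36,-1.6,0,0,0,0],[-0.54,-2.4,0,0,0,0],[-0.72,-3.2,0,0,0,0],[-0.9,-4.0,0,0,0,0],[-1.08,-4.8,0,0,0,0],[-1.26,-5.6,0,0,0,0],[-1.44,-6.4,0,0,0,0]]}}

```text
time_s: 7.95
tcp_pos: [0.4749, -0.003, 0.1429]
eef_rot: [-90.0, -0.0, -12.6]
contact_force: [0.4, 2.7, 2.3]
gripper_width: 0.0007
```

```bash
python3 st.py
```

```text
7.95 [ 0.4749259  -0.00299521  0.14289415] [-8.99972334e+01 -4.30940698e-05 -1.25709328e+01] [0.44798332 2.72792277 2.32171371] tray xy mm -99.24569400726281 -36.14742321729488
```

Emit:
{"method": "drive_tool", "body": {"deltas": [[-0.18,-0.8,0,0,0,0],[-0.36,-1.6,0,0,0,0],[-0.54,-2.4,0,0,0,0],[-0.72,-3.2,0,0,0,0],[-0.9,-4.0,0,0,0,0],[-1.08,-4.8,0,0,0,0],[-1.26,-5.6,0,0,0,0],[-1.44,-6.4,0,0,0,0]]}}

```text
time_s: 8.62
tcp_pos: [0.4606, -0.0669, 0.1429]
eef_rot: [-90.0, 0.0, -12.6]
contact_force: [-0.2, 1.8, 2.2]
gripper_width: 0.0009
```

```bash
python3 st.py
```

```text
8.6167 [ 0.46055523 -0.06689872  0.14286103] [-9.00012948e+01  4.18388908e-03 -1.25588193e+01] [-0.19461609  1.8408558   2.19403027] tray xy mm -99.18490374457714 -101.64476945611706
```

Emit:
{"method": "drive_tool", "body": {"deltas": [[-0.14,-0.6,0,0,0,0],[-0.28,-1.2,0,0,0,0],[-0.42,-1.8,0,0,0,0],[-0.56,-2.4,0,0,0,0],[-0.7,-3.0,0,0,0,0],[-0.84,-3.6,0,0,0,0],[-0.92,-4.0,0,0,0,0],[-0.92,-4.0,0,0,0,0]]}}

```text
time_s: 9.28
tcp_pos: [0.4512, -0.1071, 0.1428]
eef_rot: [-90.0, 0.0, -12.6]
contact_force: [0.3, -2.7, 2.6]
gripper_width: 0.0008
```

```bash
python3 st.py;  python3 - <<'E'
from h import *
for n in("side","scene"):
    im=imaging.capture(n); cv2.imwrite(f"pics/{n}4.png",cv2.resize(im[110:290,150:350,::-1],None,fx=3,fy=3))
E
```

```text
9.2833 [ 0.45121005 -0.10708027  0.1428494 ] [-9.00412330e+01  2.28056278e-02 -1.25882285e+01] [ 0.32495081 -2.7241166   2.55581544] tray xy mm -99.4481947378915 -142.89658794179442
```

View pics/scene4.png

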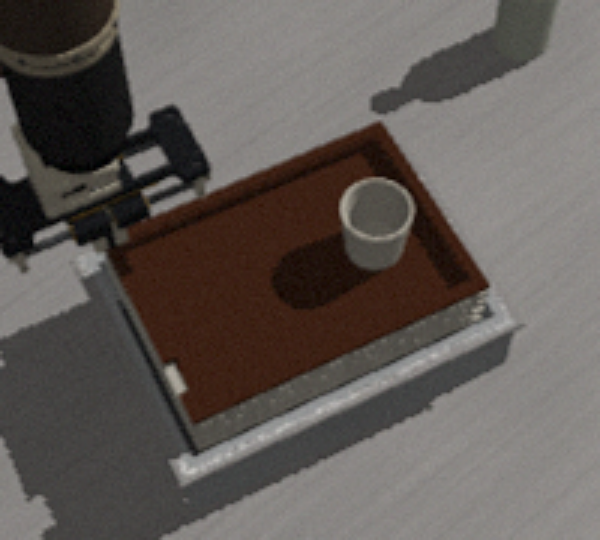

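View pics/side4.png

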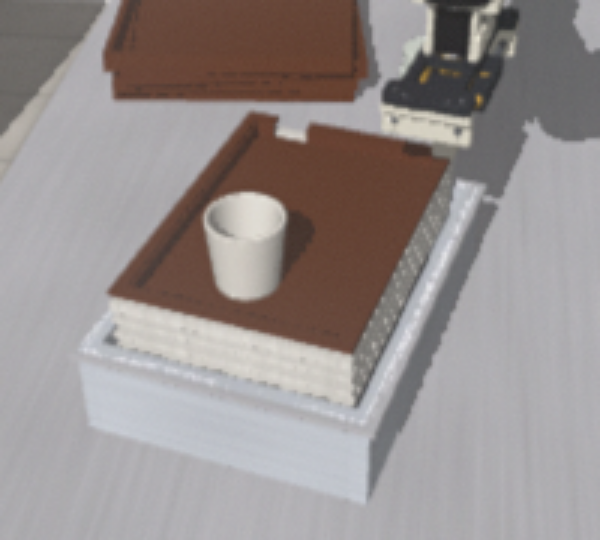

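The fingertips are at the right near corner at about 2.5 N, and the tray, gap and cup are all where they were. Next comes the right-hand rim.

Emit:
{"method": "drive_tool", "body": {"deltas": [[0.78,-0.18,0,0,0,0],[1.56,-0.35,0,0,0,0],[2.34,-0.53,0,0,0,0],[3.12,-0.71,0,0,0,0],[3.9,-0.89,0,0,0,0],[4.68,-1.06,0,0,0,0],[5.46,-1.24,0,0,0,0],[5.46,-1.24,0,0,0,0]]}}

```text
time_s: 10.05
tcp_pos: [0.5082, -0.1188, 0.1428]
eef_rot: [-90.0, -0.1, -12.6]
contact_force: [2.2, -0.8, 2.8]
gripper_width: 0.0005
```

```bash
python3 st.py
```

```text
10.05 [ 0.50822821 -0.11881498  0.14278956] [-9.00102488e+01 -5.86464829e-02 -1.25530297e+01] [ 2.24051108 -0.84274153  2.82562442] tray xy mm -41.24752492991217 -141.7815306043264
```

Emit:
{"method": "drive_tool", "body": {"deltas": [[0.7,-0.18,0,0,0,0],[1.4,-0.36,0,0,0,0],[2.1,-0.54,0,0,0,0],[2.8,-0.72,0,0,0,0],[3.5,-0.9,0,0,0,0],[4.2,-1.08,0,0,0,0],[4.8,-1.23,0,0,0,0],[4.8,-1.23,0,0,0,0]]}}

```text
time_s: 10.72
tcp_pos: [0.5559, -0.1311, 0.1429]
eef_rot: [-90.0, -0.1, -12.6]
contact_force: [2.0, -1.7, 3.2]
gripper_width: 0.0004
```

```bash
python3 st.py
```

```text
10.7167 [ 0.55586397 -0.13114783  0.14286245] [-9.00073579e+01 -6.41275026e-02 -1.25515684e+01] [ 2.02312144 -1.72811707  3.24997435] tray xy mm 7.93332036673363 -143.31683605433037
```

Emit:
{"method": "drive_tool", "body": {"deltas": [[0.4,-0.09,0,0,0,0],[0.8,-0.18,0,0,0,0],[1.2,-0.27,0,0,0,0],[1.5,-0.34,0,0,0,0],[1.8,-0.41,0,0,0,0],[1.8,-0.41,0,0,0,0],[1.8,-0.41,0,0,0,0],[1.8,-0.41,0,0,0,0]]}}

```text
time_s: 11.38
tcp_pos: [0.5729, -0.135, 0.1432]
eef_rot: [-90.0, -0.1, -12.6]
contact_force: [0.7, -1.2, 3.2]
gripper_width: 0.0004
```

```bash
python3 st.py;  python3 - <<'E'
from h import *
for n in("side","scene","wrist"):
    im=imaging.capture(n)
    if n!="wrist": im=cv2.resize(im[110:290,150:350],None,fx=3,fy=3)
    cv2.imwrite(f"pics/{n}5.png",im[:,:,::-1])
E
python3 st.py
```

```text
11.3833 [ 0.57285929 -0.1350213   0.14322729] [-8.99950397e+01 -8.65157831e-02 -1.25503908e+01] [ 0.7235524  -1.20254492  3.19687528] tray xy mm 25.3638893855838 -143.3509475079355
11.5333 [ 0.57283306 -0.13501819  0.14330901] [-89.9938096   -0.09142576 -12.54735444] [ 1.120425   -1.11209912  2.84811258] tray xy mm 25.33761069199803 -143.35369344923942
```

View pics/scene5.png

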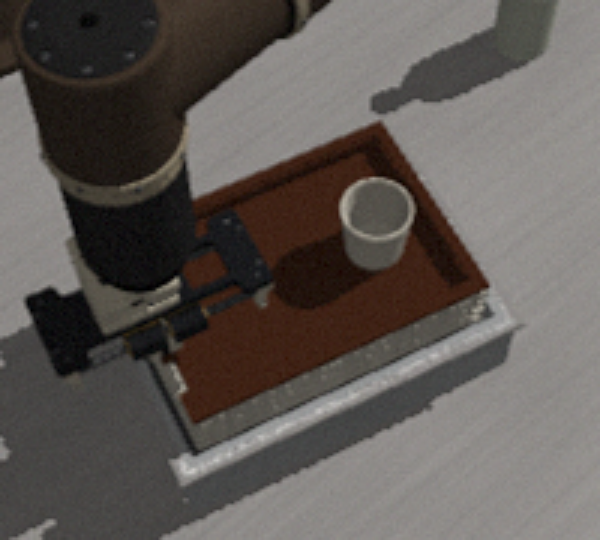

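View pics/side5.png

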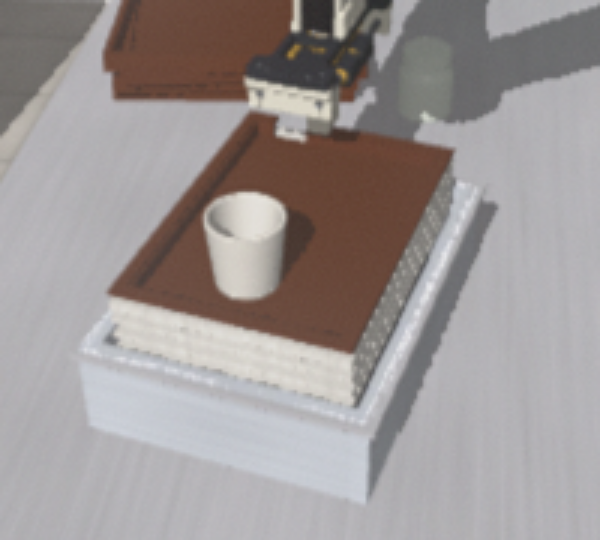

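View pics/wrist5.png

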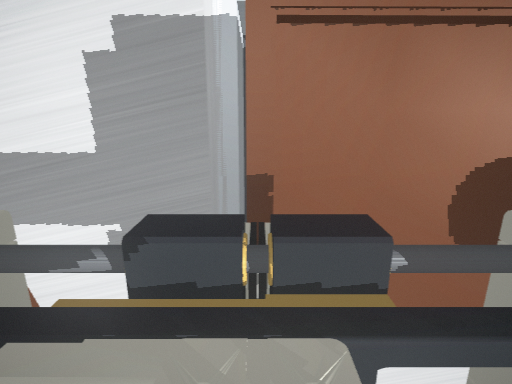

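The side view shows the fingertips on the rim just on the robot's side of the gap, which is at about (292,130). The tray and cup are undisturbed. I'll hold for one call to check that the force is steady.

Emit:
{"method": "drive_tool", "body": {"deltas": [[0,0,-0.05,0,0,0],[0,0,-0.05,0,0,0],[0,0,-0.05,0,0,0],[0,0,-0.05,0,0,0],[0,0,-0.05,0,0,0],[0,0,-0.05,0,0,0],[0,0,-0.05,0,0,0],[0,0,-0.05,0,0,0]]}}

```text
time_s: 12.2
tcp_pos: [0.5723, -0.1348, 0.1424]
eef_rot: [-90.0, -0.0, -12.6]
contact_force: [2.1, -0.3, 3.3]
gripper_width: 0.0007
```

Emit:
{"method": "drive_tool", "body": {"deltas": [[0,0,0,0,0,0],[0,0,0,0,0,0],[0,0,0,0,0,0],[0,0,0,0,0,0],[0,0,0,0,0,0],[0,0,0,0,0,0],[0,0,0,0,0,0],[0,0,0,0,0,0]]}}

```text
time_s: 12.87
tcp_pos: [0.5721, -0.1349, 0.1424]
eef_rot: [-90.0, 0.0, -12.6]
contact_force: [2.5, 0.0, 2.8]
gripper_width: 0.0002
```

```bash
python3 st.py
```

```text
12.8667 [ 0.57213039 -0.1348823   0.14236731] [-8.99966567e+01  5.14421989e-03 -1.25592780e+01] [2.52170412 0.02999039 2.84000025] tray xy mm 24.62229375796432 -143.37594430643549
```

```bash
python3 - <<'E'
from plant import r
print(r.close_job())
print(r.get_state()["contact_force"])
E
```

```text
the job is handed in; nothing more can be done
None
the job is handed in; nothing more can be done
```

With the fingers shut, I touched down on the left near corner and ran the fingertips along the near rim, round the right corner and up the right-hand rim. They stopped, still resting on the rim, at about x = +25 mm in the tray's frame, roughly 15 mm short of the gap's edge. I handed the job in at about 12.9 s of the 51 s.

**Force:** readings along the rim were a light 2.2–3.2 N upward, and a steady 2.8 N at the end. The fingertips stayed within about 3 mm of rim height, so the stack was hardly pushed down.

**Surroundings:** pictures before, during and after showed the tray and cup where they started. I did not check the jar and bottle separately at the end, but the arm stayed clear of them.

**Disagreements:**
- The scene and side cameras differed by up to about 4 mm on the tray's position. The wrist camera agreed with their combined fit to within about 1 mm, so I used that.
- One side-camera detection of the jar was clearly wrong, and I ignored it.
- Sideways force readings were noisy, up to about 2.7 N in changing directions.

The interface reports no verdict, and I could not read the contact on each rim piece directly. I inferred it from the fingertip position and the force readings between moves.

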